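# Pull proofs on a small hand press

### The arm

A 6-joint arm with a two-finger parallel gripper is mounted at the origin on the work surface. World frame = base frame: x ahead of the robot, y to its left, z up, the work surface at z = 0. Lengths are in m, angles in degrees, forces in N, time in s.
With the tool pointing down it reaches from about 0.4 to 0.825 m from the base axis. Payload 7 kg.
Tool frame: the origin (TCP) lies midway between the tips of the shut fingers; the grasp point (between the pads) lies 19 mm behind it (r.grip_depth is the distance from the TCP to the grasp point, in m); z points along the fingers, y is the line along which they close (so a half turn about z gives the same grasp; the last joint's range is limited). The gripper opens to 88 mm and grips with 3 to 60 N. Pads are 19 mm wide; open, the fingers measure 130 mm over their backs; the gripper's body (78 mm by 193 mm) begins 47 mm behind the grasp point.
Start: joints at [-49.956, 20.546, 0.682, 0, -70.136, -16.507], TCP at [0.27, -0.619, 0.227] pointing down, gripper open.
Joint ranges: [-176.03, 176.03], [-82.01, 121.73], [-58.28, 71.71], [-173.87, 95.51], [-174.79, -0.11], [-173.66, 173.66]. Speed limits (degrees/s): [136.94, 136.94, 172.46, 180, 180, 180].

### API

Orientations are given as [roll, pitch, yaw] about the fixed x, y, z axes, in that order (R = Rz(yaw) Ry(pitch) Rx(roll)).
In Python, from plant import r, capture, close_job, search_frame, outline_of gives the robot as it stands.
- The arm moves only by the shell command python3 -m creep 'ROWS' [FORCE]. ROWS is JSON, a list of rows, each a list of 7 numbers: the finger opening in mm, from 0 to 87.6, then the shift along the world's x, y, z in units of 25 mm (1.0 is 25 mm), then the turn, a rotation vector about the world's x, y, z in degrees. In form: [[hand, x, y, z, ax, ay, az], ...]. A call has 1 to 8 rows; each row shifts and turns the commanded pose from where the row before left it; what a row does not reach is not made up. A row lasts 1/12 s, in which the tool goes at most 41.7 mm and 7.16 degrees, less where a joint would pass 70% of its speed; a pose out of reach is approached as far as the arm can. A call is refused whole if a number of a shift passes 1 or a number of a turn 7.16, either way. A call with a gripper value outside its range is refused whole. The fingers move at their own pace and stop on an object; FORCE is the grip in N (left out, the last holds). Time passes only in rows, so rows that do not move let the fingers close. It gives the time, the measured TCP pose, the force, the opening and the grip force at its end, in the units of the state.
- r.get_state(): the state, without advancing time (a new reading comes with each control period).
- capture(name): name is "scene" or "top" or "wrist"; returns a dict with "frame" (400x640x3 uint8, red, green, blue), "K" (3x3 intrinsics, pixels), "origin" and "rotation" of the camera in the world. Camera axes: x right, y down, z forward; pixel columns grow to the right and rows downward; lengths in m; the calibration is good to about 2 mm. A picture is of the moment at which its call begins. There is no depth.
- close_job(): hands the job in; it is judged then, once.
Trained networks look in a picture, given as the dict that the camera call returned (one of the last four; its "shot" number tells which), for a name from the list of things; names that differ only in an ending like _2 or _b are one class to them, and where a whole thing is asked for, a point or a joint stands for the part that bears it (a point fixed in the world has none). Each returns a list of dicts, best first, with "conf" (0 to 1); they miss things now and then, are a little off and sometimes report something else, mostly with a low value. They report only what shows in the picture. A call takes as long as a camera call. They do not tell look-alikes from the thing itself.
- search_frame(picture, target): "bbox" ([left, top, right, bottom] in pixels, round what is visible of it).
- outline_of(picture, target): "region" (400x640 bool, what is visible of it) and "bbox" ([left, top, right, bottom] in pixels, round what is visible of it).
The state is a dict: "time_s": time; "joints": joint angles; "qd": joint speeds; "joint_torque": joint torques, N m; "tcp_pos": TCP position; "eef_rot": TCP orientation; "contact_force": force on the tool from outside, world axes, zero at the start; "moment": the same for the moment, N m; "gripper_width": finger opening in m; "gripper_force": force on a finger pad.
Only numpy, scipy, OpenCV 4.12 (cv2) and the standard library are available. Lean on these libraries where they do the work, as an engineer would, in place of code of your own. Each camera call takes 0.05 s, during which the arm holds its last target. There are 200 camera calls.

### The job

Take a proof of the copper-faced printing blocks on the mat: draw the press bed fully out, lay all the blocks that are there flat on it, copper side up, and push the bed fully in under the platen. Then pull the spring gauge on the press's side out until its pointer stands over the brass mark, not well past it, hold it there for a full second and let it go back to rest. Finally draw the bed fully out again with the blocks on it, put every block flat and copper side up in the wooden tray, leave the bed out, and leave the other things on the table alone.

Things in the scene. Friction and masses are not known exactly. Their poses are not given: they have to be found in the camera images.
- press: grey hand proof press, fixed to the table, base 320 (x) x 270 (y) mm, 12 mm thick; origin at the base's centre on the table; its x points away from the robot (give or take 0.1 rad). The platen is a fixed beam 288 mm wide over press x 30 to 150 mm, underside 65, top 95 mm above the table with a 44 mm round boss 18 mm higher at press x 105 mm. The spring gauge is on its right side (press y -175 mm)
- bed (a joint): slide of the steel press bed, m: 0 = fully out (towards the robot, against its stop), 0.14 = fully in under the platen (stop); moves along press +x; starts part way in. Friction about 2.5 N; stays where it is left
- bed_top (a point): centre of the bed's upper face, 26 mm above the table, axes as the press's; moves with the bed. Flat inside area 112 (x) x 220 (y) mm with a rim 6 mm high and 5 mm thick round it. Fully out it lies at press x -70 mm, wholly clear of the platen
- bed_handle (a point): centre of the bed's wooden handle bar, 44 mm above the table; bar 14 (x) x 50 (y) x 20 (z) mm in press axes, top at 54 mm, 106 mm in front of the bed centre; 38 mm free between it and the bed, apart from a strap 20 mm wide whose top is 24 mm above the table (and a post 20 mm wide under the bar's middle)
- gauge (a joint): pull of the spring gauge, m: 0 = at rest, grows to 0.11 as it is drawn out along press -x (towards the robot). Spring: about 2.3 N at rest plus 90 N/m, so 6 to 10 N at the mark; it returns by itself, damped, when let go
- gauge_handle (a point): centre of the gauge's wooden handle bar, 50 mm above the table; bar 14 (x) x 50 (y) x 20 (z) mm in press axes, top at 60 mm; 63 mm free behind it to the spring housing (50 mm high) at rest, apart from a flat blade 22 mm wide whose top is 24 mm above the table (and a post 20 mm wide under the bar's middle)
- gauge_pointer (a point): pointer: thin steel finger (3 mm wide in x) that sticks out sideways from the handle bar's right end (press -y), at the same press x as the bar's centre, 50 mm above the table; passes 12 mm above the brass mark's top
- mark: brass clip on the aluminium scale rail to the right of the gauge (press y -223 mm), 12 mm wide along press x, 30 mm across, top 36 mm above the table, fixed; origin on the table under its centre, axes as the press's. The gauge is at the mark when the pointer has the clip's own width below it (same press x, 6 mm either way). It stands 45 to 80 mm from the pointer's rest
- block_a: wood-mounted copper printing block, 60 long (own x) x 40 wide (own y) x 25 mm high, copper face on top (+z), about 0.13 kg, loose; origin at the centre of its underside. One of up to three; two or three are present (an absent one has no pose at the start)
- block_b: wood-mounted copper printing block, 64 long (own x) x 40 wide (own y) x 25 mm high, copper face on top (+z), about 0.13 kg, loose; origin at the centre of its underside. One of up to three; two or three are present (an absent one has no pose at the start)
- block_c: wood-mounted copper printing block, 68 long (own x) x 40 wide (own y) x 25 mm high, copper face on top (+z), about 0.13 kg, loose; origin at the centre of its underside. One of up to three; two or three are present (an absent one has no pose at the start)
- mat: grey felt mat 290 (x) x 140 (y) x 3 mm, fixed, on which the blocks start; left or right of the press; origin under its centre
- tray_floor (a point): centre of the inner floor of the fixed wooden tray, 6 mm above the table, on the other side of the press from the mat; inside 240 (x) x 120 (y) mm, rim 5 mm thick, its top 8 mm above the floor; axes along the tray's sides
- ink_jar: small ink jar, 54 mm across, 60 mm high, in front to the left; leave alone
- solvent: squat white tub with a red cap, 64 mm across, 75 mm high, beyond the left side; leave alone
- varnish: amber bottle, 56 mm across, 120 mm high, beyond the left side; leave alone
- tin: oval steel tin 70 x 145 x 42 mm, beyond the right side; leave alone
- brush: paint brush lying beside the left of the press, handle towards the robot; leave alone
- knife: palette knife lying in front to the right; leave alone
- brayer: ink roller with wooden handle lying in front of the press; leave alone
Not all that is in view belongs to the job. What is shaped like the block_a but black or blue is not meant.

How it is judged:
By the outcome, as a careful person would: the job done as asked, in the order asked, and still so for the second after the job is handed in, with the robot touching nothing.
Of block_a, block_b, block_c only 2 to 3 are there at a start; the rules pass over those that are not, and their reading is None.
At some moment in a run one of block_a, block_b, block_c may be knocked a few centimetres aside while the robot is not near it.
Once in a run the grip may slacken for a moment while it holds something.
It also fails if it takes over 210 s, if anything falls off the work surface, if the arm or the gripper's body presses on something with over 40 N, if the wrist force passes 120 N, or if a joint passes its speed limit or range.

## Working session

There is one attempt and no reset: what is moved stays moved. The work goes in short steps, Python scripts to look and compute and a shell command to move; the robot and the scene stay as the last step left them, time stands still between calls to the robot, and variables do not carry over. Pictures are saved under pics/ and viewed, at most 14 in all, crops included, and the job is handed in when it is done.

```bash
ls; mkdir -p pics
python3 - <<'E'
from plant import r,capture
import cv2,numpy as np
for n in("scene","top"):
    c=capture(n); cv2.imwrite(f"pics/{n}0.png",c["frame"][:,:,::-1]); print(n,c["K"].tolist(),c["origin"],c["rotation"])
print(r.get_state(), r.grip_depth)
E
```

```text
pics
scene [[406.2037686591688, 0.0, 318.251180660033], [0.0, 406.2037686591688, 201.7606628232804], [0.0, 0.0, 1.0]] [ 0.87437293 -0.47575612  0.97152226] [-144.91243248    0.24844307   31.92073606]
top [[398.3921353011497, 0.0, 324.380929610663], [0.0, 398.3921353011497, 201.5990813671955], [0.0, 0.0, 1.0]] [0.46624746 0.06282307 1.15383898] [-177.97405605    0.51824149  -90.92660191]
{'time_s': 0.1, 'joints': array([-4.99563304e+01,  2.05884873e+01,  6.38172787e-01, -1.53181125e-02,
       -7.01355658e+01, -1.65060290e+01]), 'qd': array([ 0.00070349, -0.10452073,  0.07848426, -0.03077183,  0.02486542,
        0.06563361]), 'joint_torque': array([-2.34086037e-03, -5.84162092e+01,  2.93751651e+01,  7.01562613e+00,
        1.01265500e-02, -6.94163600e-05]), 'tcp_pos': array([ 0.2693395 , -0.6184593 ,  0.22570447]), 'eef_rot': array([ 1.79913567e+02, -1.05947088e-02, -1.56467567e+02]), 'contact_force': array([ 0.36466392,  0.47317083, -0.04081866]), 'moment': array([-0.00594152, -0.02695195, -0.03602499]), 'gripper_force': 0.0, 'gripper_width': 0.08727434907028185} 0.0188
```

View pics/top0.png

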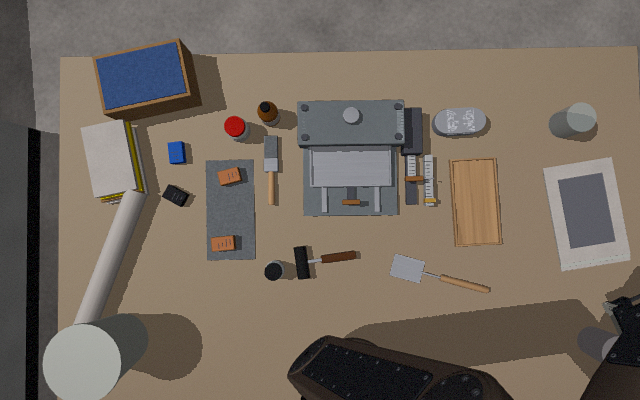

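View pics/scene0.png

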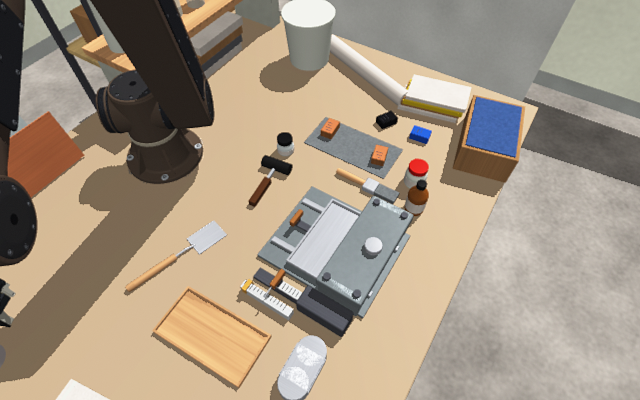

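```bash
cat > h.py <<'E'
import numpy as np,cv2
from scipy.spatial.transform import Rotation as Ro
from plant import r,capture,search_frame,outline_of
def rot(c): 
    a=np.array(c["rotation"],float); return a if a.shape==(3,3) else Ro.from_euler('xyz',a,degrees=True).as_matrix()
def ray(c,uv):
    uv=np.atleast_2d(np.asarray(uv,float)); d=np.c_[uv,np.ones(len(uv))]@np.linalg.inv(c["K"]).T@rot(c).T
    return d
def plane(c,uv,z):
    d=ray(c,uv); o=np.array(c["origin"]); return (o+d*((z-o[2])/d[:,2])[:,None])[:,:2]
def proj(c,P):
    p=(np.atleast_2d(P)-np.array(c["origin"]))@rot(c)@c["K"].T; return p[:,:2]/p[:,2:]
def tri(c1,u1,c2,u2):
    A=[];b=[]
    for c,u in((c1,u1),(c2,u2)):
        d=ray(c,u)[0]; d/=np.linalg.norm(d); M=np.eye(3)-np.outer(d,d); A.append(M); b.append(M@c["origin"])
    return np.linalg.lstsq(np.vstack(A),np.hstack(b),rcond=None)[0]
def st():
    s=r.get_state(); print(round(s["time_s"],2),"tcp",s["tcp_pos"].round(4),"rot",s["eef_rot"].round(1),"F",s["contact_force"].round(1),"w",round(s["gripper_width"],4),"gf",round(s["gripper_force"],1),"q",s["joints"].round(0))
E
python3 - <<'E'
from h import *
t=capture("top"); s=capture("scene")
Z={"block_a":.028,"bed_handle":.054,"gauge_handle":.06,"mark":.036,"tray_floor":.014,"press":.0,"mat":.003,"bed_top":.03,"gauge_pointer":.05}
for n,z in Z.items():
    for c,nm in((t,"top"),(s,"scene")):
        for o in outline_of(c,n)[:4]:
            m=o["region"]; ys,xs=np.nonzero(m); uv=np.c_[xs,ys]
            w=plane(c,uv,z); rc=cv2.minAreaRect((w*1000).astype(np.float32))
            print(n,nm,round(o["conf"],2),np.round(o["bbox"]).tolist(),"px",uv.mean(0).round(1),"w",w.mean(0).round(3),"rect",np.round(rc[0],1),np.round(rc[1],1),round(rc[2],1))
f=t["frame"]; 
cv2.imwrite("pics/topc.png",cv2.resize(f[85:265,195:515,::-1],None,fx=2.5,fy=2.5,interpolation=cv2.INTER_CUBIC))
E
```

```text
block_a top 0.9 [162.0, 186.0, 190.0, 205.0] px [175.5 194.9] w [0.532 0.495] rect [532.3 494.9] [67.1 41.2] 60.2
block_a top 0.68 [170.0, 144.0, 187.0, 166.0] px [176.8 152.4] w [0.654 0.491] rect [654.5 491.5] [48.6 63.2] 89.9
block_a top 0.58 [213.0, 238.0, 234.0, 251.0] px [223.  242.9] w [0.394 0.36 ] rect [393.4 360.2] [42.3 70.4] 5.4
block_a top 0.54 [216.0, 167.0, 242.0, 186.0] px [229.5 175.9] w [0.584 0.341] rect [583.7 340.7] [44.6 65.2] 15.8
block_a scene 0.81 [408.0, 127.0, 432.0, 146.0] px [420.  133.9] w [0.657 0.483] rect [657.2 482.8] [65.5 71.3] 5.8
block_a scene 0.69 [322.0, 115.0, 340.0, 140.0] px [329.9 128. ] w [0.398 0.354] rect [397.3 354.6] [49.6 85.3] 5.1
block_a scene 0.61 [373.0, 145.0, 389.0, 167.0] px [379.5 154.6] w [0.587 0.336] rect [587.1 336.5] [43.3 84.6] 17.1
block_a scene 0.5 [374.0, 108.0, 398.0, 132.0] px [386.5 119.2] w [0.536 0.487] rect [535.8 487.6] [75.8 60.5] 58.4
bed_handle top 0.66 [310.0, 147.0, 389.0, 207.0] px [349.9 167.7] w [0.598 0.   ] rect [5.779e+02 4.000e-01] [227.3 166.4] 88.7
bed_handle top 0.49 [260.0, 140.0, 280.0, 206.0] 
[... 2005 characters left out ...]
53.0, 428.0, 181.0] px [412.5 170.8] w [ 0.589 -0.178] rect [ 595.5 -185.1] [56.3 76.6] 88.7
bed_top top 0.21 [215.0, 166.0, 242.0, 186.0] px [228.5 176.1] w [0.583 0.343] rect [583.1 342.3] [44.2 63.4] 13.1
bed_top scene 0.92 [286.0, 203.0, 360.0, 278.0] px [321.2 236.7] w [ 0.588 -0.007] rect [563.8  -2. ] [234.5 153.8] 89.8
gauge_pointer top 0.73 [402.0, 155.0, 422.0, 181.0] px [412.1 169.2] w [ 0.591 -0.173] rect [ 596.1 -177.8] [49.8 75.2] 89.0
gauge_pointer top 0.6 [260.0, 101.0, 280.0, 126.0] px [268.5 113.1] w [0.756 0.224] rect [756.1 224.5] [58.9 67.9] 89.3
gauge_pointer scene 0.98 [269.0, 270.0, 300.0, 296.0] px [283.5 284.5] w [ 0.586 -0.181] rect [ 595.  -176.5] [54.4 79.8] 89.6
```

View pics/topc.png

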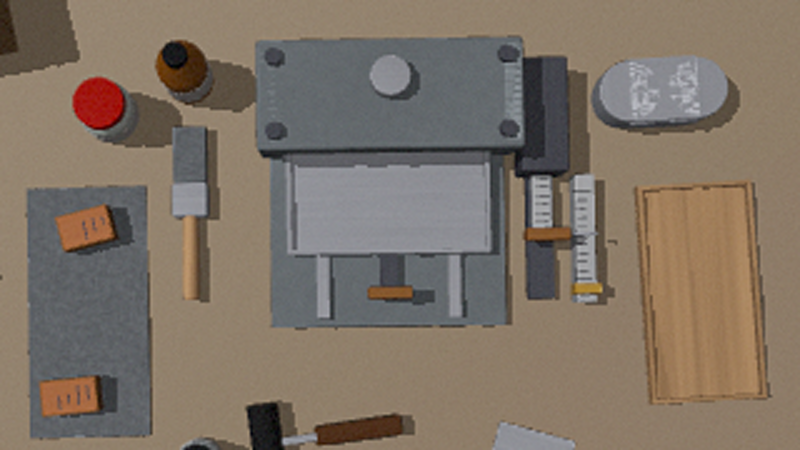

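```bash
cat >> h.py <<'E'
def comps(c,lo=(4,110,90),hi=(20,255,255),amin=20,box=None):
    hsv=cv2.cvtColor(c["frame"],cv2.COLOR_RGB2HSV); m=cv2.inRange(hsv,lo,hi)
    if box: k=np.zeros_like(m); l,t,R,b=box; k[t:b,l:R]=m[t:b,l:R]; m=k
    n,L,S,C=cv2.connectedComponentsWithStats(m)
    return [(C[i].round(1),S[i][:5].tolist(),np.argwhere(L==i)[:,::-1]) for i in range(1,n) if S[i][4]>=amin]
E
python3 - <<'E'
from h import *
t=capture("top"); s=capture("scene")
for c,n in((t,"top"),(s,"scene")):
    print(n)
    for C,S,p in comps(c,amin=15,box=(200,90,520,270) if n=="top" else (220,90,420,310)):
        rc=cv2.minAreaRect(plane(c,p,.028).astype(np.float32)*1000)
        v=c["frame"][p[:,1],p[:,0]].astype(int).sum(1)
        print(C,S,"v",np.percentile(v,[10,50,90]).round(),"rect@.028",np.round(rc[0]),np.round(rc[1]),round(rc[2],1), plane(c,C,.054).round(4))
f=lambda x,y:(195+x/2.5,85+y/2.5)
for nm,u,v,z in(("base front",(272,326),(508,322),.012),("platen front",(258,150),(526,148),.095),("boss",(391,75),(391,75),.113),("traytop",(637,184),(752,181),.014),("traybot",(650,403),(768,396),.014),("bedfront",(288,254),(491,251),.032),("markT",(574,289),(603,287),.036),("bedh",(367,293),(413,293),.054),("gaugeh",(525,234),(571,234),.06)):
    w=plane(t,[f(*u),f(*v)],z); d=w[0]-w[1]; print(nm,w.round(4).tolist(),"mid",w.mean(0).round(4),"ang",np.degrees(np.arctan2(-d[0],d[1])).round(2))
E
```

```text
top
[260.1 112.8] [257, 105, 8, 14, 56] v [162. 178. 238.] rect@.028 [764. 253.] [38. 18.] 31.1 [[0.756  0.2474]]
[474.2 201.8] [449, 157, 53, 90, 3391] v [305. 371. 388.] rect@.028 [ 500. -351.] [245. 131.] 2.4 [[ 0.498  -0.3403]]
[228.3 175.7] [217, 167, 24, 18, 269] v [298. 337. 349.] rect@.028 [584. 344.] [40. 59.] 14.0 [[0.5816 0.3376]]
[271.6 188.6] [268, 172, 6, 33, 103] v [246. 336. 425.] rect@.028 [547. 224.] [14. 91.] 89.3 [[0.5437 0.2177]]
[413.9 178. ] [405, 176, 18, 5, 86] v [215. 257. 276.] rect@.028 [ 569. -181.] [48. 11.] 89.0 [[ 0.5665 -0.1762]]
[427.8 199.7] [423, 198, 13, 5, 32] v [244. 345. 363.] rect@.028 [ 506. -223.] [34. 11.] 89.1 [[ 0.5058 -0.213 ]]
[350.5 201.5] [342, 200, 18, 4, 72] v [253. 262. 269.] rect@.028 [505.  -1.] [48.  8.] 89.1 [[0.5044 0.    ]]
[221.9 243. ] [211, 235, 23, 17, 295] v [287. 335. 347.] rect@.028 [394. 363.] [40. 63.] 5.1 [[0.3957 0.3567]]
scene
[408.4 103.9] [401, 96, 19, 13, 35] v [197. 219. 279.] rect@.028 [565. 592.] [33. 75.] 67.9 [[0.5747 0.5634]]
[330.2 126. ] [321, 118, 19, 19, 196] v [242. 455. 473.] rect@.028 [396. 361.] [
[... 1042 characters left out ...]
]]
base front [[0.4682, 0.1321], [0.4684, -0.1381]] mid [ 0.4683 -0.003 ] ang 0.04
platen front [[0.6565, 0.1394], [0.6535, -0.1468]] mid [ 0.655  -0.0037] ang -0.59
boss [[0.7302, -0.0032], [0.7302, -0.0032]] mid [ 0.7302 -0.0032] ang -0.0
traytop [[0.6241, -0.2889], [0.6252, -0.4203]] mid [ 0.6247 -0.3546] ang 0.5
traybot [[0.3737, -0.2968], [0.3796, -0.4307]] mid [ 0.3767 -0.3638] ang 2.5
bedfront [[0.5491, 0.1117], [0.5486, -0.1172]] mid [ 0.5489 -0.0028] ang -0.12
markT [[0.5041, -0.2085], [0.5058, -0.241]] mid [ 0.505  -0.2247] ang 3.01
bedh [[0.5029, 0.0241], [0.502, -0.0267]] mid [ 0.5024 -0.0013] ang -0.94
gaugeh [[0.5647, -0.1505], [0.5638, -0.2009]] mid [ 0.5642 -0.1757] ang -0.97
```

```bash
python3 -m creep '[[60,0.37,1,0,0,0,6.6],[60,0.37,1,0,0,0,6.6],[60,0.37,1,0,0,0,6.6],[60,0.37,1,0,0,0,6.6],[60,0.37,1,0,0,0,6.6],[60,0.37,1,0,0,0,6.6],[60,0.37,1,0,0,0,6.6],[60,0.37,1,0,0,0,6.6]]' 40
python3 -m creep '[[60,0.37,1,0,0,0,6.6],[60,0.37,1,0,0,0,6.6],[60,0.37,1,0,0,0,0],[60,0.37,1,0,0,0,0],[60,0.37,1,0,0,0,0],[60,0.37,1,0,0,0,0],[60,0.37,1,0,0,0,0],[60,0.37,1,0,0,0,0]]'
python3 -m creep '[[40,0.37,1,0,0,0,0],[40,0.37,1,0,0,0,0],[40,0.37,1,0,0,0,0],[40,0.37,1,0,0,0,0],[40,0.37,1,0,0,0,0],[30,0.37,1,0,0,0,0],[30,0.37,1,0,0,0,0],[30,0,0.6,0,0,0,0]]'
python3 - <<'E'
from h import *
st()
c=capture("wrist"); cv2.imwrite("pics/w1.png",c["frame"][:,:,::-1])
for C,S,p in comps(c,amin=60): print(C,S,plane(c,C,.054).round(4))
t=capture("top");s=capture("scene")
for z,n in((.038,"solvent"),(.03,"block_a")):
  for o in search_frame(t,n)[:4]: 
    b=o["bbox"]; print(n,round(o["conf"],2),plane(t,[(b[0],b[1]),(b[2],b[3])],.075).round(3).tolist())
E
```

```text
time_s: 1.87
tcp_pos: [0.3438, -0.4177, 0.2267]
eef_rot: [-180.0, -0.0, -103.3]
contact_force: [0.0, -0.2, -0.1]
gripper_width: 0.06
gripper_force: 0.0
time_s: 2.53
tcp_pos: [0.4178, -0.2176, 0.2269]
eef_rot: [-180.0, -0.0, -90.5]
contact_force: [0.6, -0.3, -0.4]
gripper_width: 0.0599
gripper_force: 0.0
time_s: 3.2
tcp_pos: [0.4836, -0.0267, 0.2267]
eef_rot: [-179.9, 0.0, -90.4]
contact_force: [0.4, -0.2, 0.5]
gripper_width: 0.0309
gripper_force: 0.0
3.2 tcp [ 0.4836 -0.0267  0.2267] rot [-179.9    0.   -90.4] F [ 0.4 -0.2  0.5] w 0.0309 gf 0.0 q [ 20.   2. -23.   0. -65. -21.]
[302.1   8. ] [297, 0, 11, 17, 166] [[ 0.505  -0.2054]]
[244.1  40.2] [236, 14, 18, 54, 710] [[ 0.5669 -0.1761]]
[307.1 197.6] [301, 179, 12, 39, 407] [[ 0.5045 -0.0032]]
[421.1 201.6] [413, 184, 17, 36, 533] [[0.3657 0.0029]]
solvent 0.97 [[0.733, 0.341], [0.67, 0.267]]
block_a 0.94 [[0.677, 0.493], [0.611, 0.442]]
block_a 0.88 [[0.553, 0.511], [0.502, 0.436]]
block_a 0.86 [[0.603, 0.371], [0.551, 0.294]]
block_a 0.4 [[0.624, 0.397], [0.416, 0.254]]
```

View pics/w1.png

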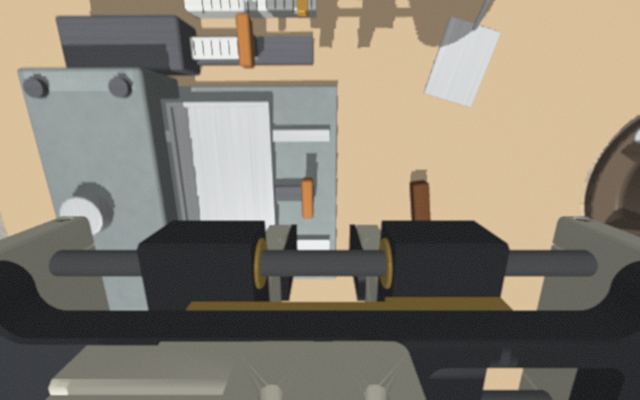

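```bash
python3 -m creep '[[34,0.82,0.94,0,0,0,0],[34,0,0,-1,0,0,0],[34,0,0,-1,0,0,0],[34,0,0,-1,0,0,0],[34,0,0,-1,0,0,0],[34,0,0,-1,0,0,0],[34,0,0,-1,0,0,0],[34,0,0,-1,0,0,0]]' 40
python3 -m creep '[[34,0,0,-0.48,0,0,0],[34,0,0,0,0,0,0],[4,0,0,0,0,0,0],[4,0,0,0,0,0,0],[4,0,0,0,0,0,0],[4,0,0,0,0,0,0],[4,0,0,0,0,0,0]]' 40
python3 -c "from h import *;st()"
```

```text
time_s: 4.12
tcp_pos: [0.5027, -0.0063, 0.0507]
eef_rot: [-180.0, 0.0, -90.5]
contact_force: [0.7, 0.5, -0.0]
gripper_width: 0.0341
gripper_force: 0.0
time_s: 4.7
tcp_pos: [0.5036, -0.0052, 0.0408]
eef_rot: [-179.9, 0.0, -90.4]
contact_force: [-0.4, 0.6, 4.7]
gripper_width: 0.0136
gripper_force: 40.0
4.7 tcp [ 0.5036 -0.0052  0.0408] rot [-179.9    0.   -90.4] F [-0.4  0.6  4.7] w 0.0136 gf 40.0 q [ 22.  16. -34.   0. -39. -22.]
```

```bash
python3 -m creep '[[4,-0.4,0,0,0,0,0],[4,-0.4,0,0,0,0,0],[4,-0.4,0,0,0,0,0],[4,-0.4,0,0,0,0,0],[4,-0.3,0,0,0,0,0],[4,-0.1,0,0,0,0,0],[4,0,0,0,0,0,0]]'
python3 -m creep '[[4,-0.1,0,0,0,0,0],[4,-0.06,0,0,0,0,0],[4,0,0,0,0,0,0]]'
```

```text
time_s: 5.28
tcp_pos: [0.4527, -0.0051, 0.0407]
eef_rot: [-179.9, 0.0, -90.4]
contact_force: [-2.0, 0.4, 11.4]
gripper_width: 0.0134
gripper_force: 40.0
time_s: 5.53
tcp_pos: [0.4502, -0.005, 0.0407]
eef_rot: [-179.8, 0.0, -90.4]
contact_force: [3.9, -3.4, 4.4]
gripper_width: 0.0135
gripper_force: 40.0
```

```bash
python3 -m creep '[[4,-0.08,0,0,0,0,0],[4,-0.08,0,0,0,0,0],[4,0,0,0,0,0,0]]'
python3 -m creep '[[4,-0.1,0,0,0,0,0],[4,0,0,0,0,0,0],[4,0,0,0,0,0,0]]'
```

```text
time_s: 5.78
tcp_pos: [0.4501, -0.0048, 0.0408]
eef_rot: [-179.4, 0.1, -90.3]
contact_force: [24.2, -15.1, -16.9]
gripper_width: 0.0132
gripper_force: 40.0
time_s: 6.03
tcp_pos: [0.4501, -0.0047, 0.0409]
eef_rot: [-179.2, 0.1, -90.3]
contact_force: [36.1, -23.2, -30.1]
gripper_width: 0.0135
gripper_force: 40.0
```

```bash
python3 -m creep '[[4,0.25,0,0,0,0,0],[30,0,0,0,0,0,0],[34,0,0,0,0,0,0],[34,0,0,0,0,0,0],[34,0,0,1,0,0,0],[34,0,0,1,0,0,0],[60,0,0,1,0,0,0],[60,0,0,1,0,0,0]]'
python3 -m creep '[[87,0,0,1,0,0,0],[87,0,0,1,0,0,0],[87,0,0,1,0,0,0],[87,0.38,1,0,0,0,-7],[87,0.38,1,0,0,0,-7],[87,0.38,1,0,0,0,-7],[87,0.38,1,0,0,0,-7],[87,0.38,1,0,0,0,-7]]'
python3 -m creep '[[87,0.38,1,0,0,0,-7],[87,0.38,1,0,0,0,-7],[87,0.38,1,0,0,0,-7],[87,0.38,1,0,0,0,-7],[87,0.38,1,0,0,0,-7],[87,0.38,1,0,0,0,-6],[87,0.2,0,0,0,0,0],[87,0,0,0,0,0,0]]'
python3 - <<'E'
from h import *
st()
c=capture("wrist"); cv2.imwrite("pics/w2.png",c["frame"][:,:,::-1]); t=capture("top"); s=capture("scene")
for c,n in((c,"wrist"),(t,"top"),(s,"scene")):
  for o in outline_of(c,"block_a")[:5]:
    p=np.argwhere(o["region"])[:,::-1]; rc=cv2.minAreaRect(plane(c,p,.028).astype(np.float32)*1000)
    print(n,round(o["conf"],2),p.mean(0).round(),np.round(rc[0],1),np.round(rc[1],1),round(rc[2],1),c["frame"][p[:,1],p[:,0]].mean(0).round())
E
```

```text
time_s: 6.7
tcp_pos: [0.4472, -0.0055, 0.1403]
eef_rot: [179.9, -0.0, -90.5]
contact_force: [1.2, 0.5, 0.2]
gripper_width: 0.0423
gripper_force: 0.0
time_s: 7.37
tcp_pos: [0.4952, 0.1207, 0.2143]
eef_rot: [180.0, -0.0, -125.8]
contact_force: [-0.2, -0.8, -0.2]
gripper_width: 0.0862
gripper_force: 0.0
time_s: 8.03
tcp_pos: [0.5576, 0.2705, 0.2133]
eef_rot: [-180.0, -0.1, -166.3]
contact_force: [-0.4, -0.6, -0.1]
gripper_width: 0.0869
gripper_force: 0.0
8.03 tcp [0.5576 0.2705 0.2133] rot [-1.800e+02 -1.000e-01 -1.663e+02] F [-0.4 -0.6 -0.1] w 0.0869 gf 0.0 q [  44.   16.   -8.   -0.  -66. -120.]
wrist 0.95 [373. 207.] [582.5 341.3] [45.4 62.1] 13.6 [206. 139.  92.]
wrist 0.74 [499. 195.] [531.  491.6] [73.5 43.5] 61.4 [65. 64. 64.]
wrist 0.65 [436.  55.] [396.9 360.1] [45.3 70.1] 5.0 [204. 138.  92.]
wrist 0.41 [ 98. 114.] [531.9   0.7] [231.5 178.5] 89.8 [162. 162. 161.]
top 0.91 [222. 243.] [394.5 361.7] [41.3 72.7] 5.8 [164. 110.  74.]
top 0.24 [351. 184.] [535.2  -2. ] [229.1 175.7] 89.0 [132. 132. 137.]
scene 0.66 [387. 119.] [536.6 489.5] [79.9 59.7] 63.8 [35. 32. 32.]
scene 0.54 [330. 128.] [396.6 355. ] [48.7 87.3] 6.2 [178. 112.  70.]
scene 0.52 [380. 155.] [587.8 336. ] [41.1 82. ] 12.8 [189. 122.  78.]
scene 0.52 [420. 134.] [657.4 483.5] [63.2 72.5] 5.8 [ 55.  92. 180.]
```

View pics/w2.png

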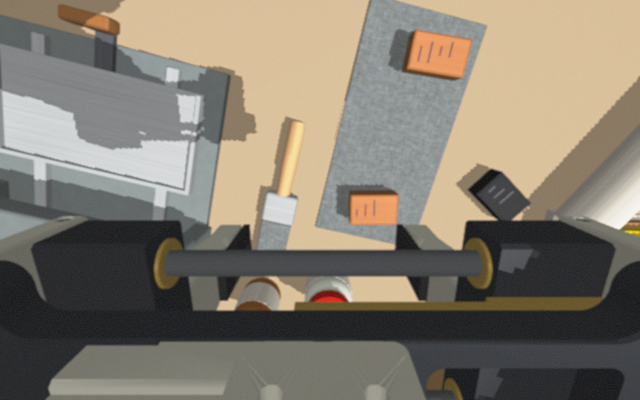

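```bash
python3 -m creep '[[87,0.35,0.94,0,0,0,0],[87,0.35,0.94,0,0,0,0],[87,0.36,0.94,0,0,0,0],[87,0,0,-1,0,0,0],[87,0,0,-1,0,0,0],[87,0,0,-1,0,0,0],[87,0,0,-1,0,0,0],[87,0,0,-1,0,0,0]]' 20
python3 -m creep '[[87,0,0,-1,0,0,0],[87,0,0,-1,0,0,0],[87,0,0,-0.8,0,0,0],[87,0,0,-0.29,0,0,0],[87,0,0,0,0,0,0],[50,0,0,0,0,0,0],[50,0,0,0,0,0,0],[50,0,0,0,0,0,0]]' 20
python3 -m creep '[[50,0,0,0,0,0,0],[50,0,0,0,0,0,0],[50,0,0,0,0,0,0]]' 30
```

```text
time_s: 9.0
tcp_pos: [0.5844, 0.3397, 0.089]
eef_rot: [180.0, 0.0, -166.5]
contact_force: [-0.1, -0.3, 0.4]
gripper_width: 0.0868
gripper_force: 0.0
time_s: 9.67
tcp_pos: [0.5854, 0.3409, 0.0142]
eef_rot: [179.9, 0.1, -166.4]
contact_force: [-0.3, 0.6, 0.5]
gripper_width: 0.0722
gripper_force: 0.0
time_s: 9.92
tcp_pos: [0.5851, 0.3408, 0.0136]
eef_rot: [179.9, 0.1, -166.4]
contact_force: [-1.7, 1.1, 5.2]
gripper_width: 0.0596
gripper_force: 30.0
```

```bash
python3 -m creep '[[50,0,0,0.5,0,0,0],[50,0,0,1,0,0,0],[50,0,0,1,0,0,0],[50,0,0,1,0,0,0],[50,0,0,1,0,0,0],[50,0,0,0.5,0,0,0],[50,-0.1,-0.99,0,0,0,-3.4],[50,-0.1,-0.99,0,0,0,-3.4]]'
python3 -m creep '[[50,-0.1,-0.99,0,0,0,-3.4],[50,-0.1,-0.99,0,0,0,-3.4],[50,-0.1,-0.99,0,0,0,0],[50,-0.1,-0.99,0,0,0,0],[50,-0.1,-0.99,0,0,0,0],[50,-0.1,-0.99,0,0,0,0],[50,-0.1,-0.99,0,0,0,0],[50,-0.1,-0.99,0,0,0,0]]'
python3 -m creep '[[50,-0.1,-0.99,0,0,0,0],[50,-0.1,-0.99,0,0,0,0],[50,-0.1,-0.99,0,0,0,0],[50,-0.1,-0.99,0,0,0,0],[50,-0.1,-0.99,0,0,0,0],[50,-0.1,-0.99,0,0,0,0],[50,0,0,0,0,0,0]]'
python3 - <<'E'
from h import *
st(); s=capture("scene"); t=capture("top")
cv2.imwrite("pics/s3.png",np.hstack([s["frame"][100:400,130:450,::-1],t["frame"][50:350,190:510,::-1]]))
E
```

```text
time_s: 10.58
tcp_pos: [0.5795, 0.2912, 0.1383]
eef_rot: [179.9, 0.1, -173.3]
contact_force: [0.5, -0.2, -2.2]
gripper_width: 0.0596
gripper_force: 30.0
time_s: 11.25
tcp_pos: [0.5588, 0.0913, 0.1372]
eef_rot: [-180.0, -0.0, 179.9]
contact_force: [0.5, 0.1, -0.7]
gripper_width: 0.0597
gripper_force: 30.0
time_s: 11.83
tcp_pos: [0.5431, -0.059, 0.1371]
eef_rot: [-180.0, -0.1, 179.8]
contact_force: [0.3, 0.5, -2.1]
gripper_width: 0.0597
gripper_force: 30.0
11.83 tcp [ 0.5431 -0.059   0.1371] rot [-1.800e+02 -1.000e-01  1.798e+02] F [ 0.3  0.5 -2.1] w 0.0597 gf 30.0 q [  14.   13.  -23.   -0.  -54. -105.]
```

View pics/s3.png

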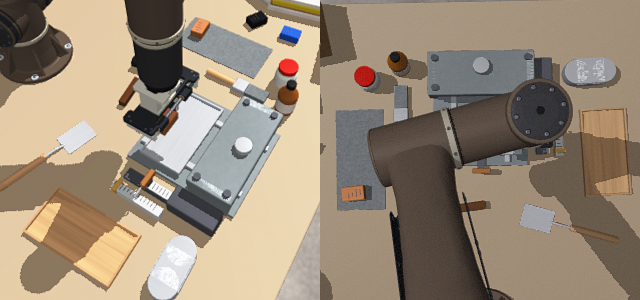

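```bash
python3 -m creep '[[50,0.2,0.16,-1,0,0,0],[50,0,0,-1,0,0,0],[50,0,0,-1,0,0,0],[50,0,0,-0.6,0,0,0],[50,0,0,-0.3,0,0,0],[50,0,0,0,0,0,0],[50,0,0,-0.08,0,0,0],[50,0,0,0,0,0,0]]'
python3 -m creep '[[66,0,0,0,0,0,0],[68,0,0,0,0,0,0],[68,0,0,0,0,0,0],[68,0,0,0.5,0,0,0],[68,0,0,1,0,0,0],[68,0,0,1,0,0,0],[68,0,0,1,0,0,0],[68,0,0,1,0,0,0]]'
```

```text
time_s: 12.6
tcp_pos: [0.5503, -0.0514, 0.0386]
eef_rot: [180.0, 0.1, 180.0]
contact_force: [-0.2, 0.0, -1.3]
gripper_width: 0.0598
gripper_force: 30.0
time_s: 13.27
tcp_pos: [0.5495, -0.0519, 0.1521]
eef_rot: [180.0, 0.0, 179.9]
contact_force: [-0.4, 0.0, 0.4]
gripper_width: 0.0678
gripper_force: 0.0
```

```bash
python3 -m creep '[[87,-0.38,1,0.5,0,0,6.8],[87,-0.38,1,0.5,0,0,6.8],[87,-0.38,1,0.5,0,0,6.8],[87,-0.38,1,0.5,0,0,6.8],[87,-0.38,1,0.5,0,0,6.8],[87,-0.38,1,0,0,0,6.8],[87,-0.38,1,0,0,0,6.8],[87,-0.38,1,0,0,0,6.8]]'
python3 -m creep '[[80,-0.38,1,0,0,0,6.8],[70,-0.38,1,0,0,0,6.8],[70,-0.38,1,0,0,0,6.8],[70,-0.38,1,0,0,0,6.8],[70,-0.38,1,0,0,0,6.8],[70,-0.38,1,0,0,0,6.8],[70,0,0,0,0,0,0]]'
python3 - <<'E'
from h import *
st()
c=capture("wrist"); cv2.imwrite("pics/w4.png",c["frame"][:,:,::-1]); t=capture("top"); s=capture("scene")
for c,n in((c,"wrist"),(t,"top"),(s,"scene")):
  for C,S,p in comps(c,amin=100):
    for z in (.028,.051):
      rc=cv2.minAreaRect(plane(c,p,z).astype(np.float32)*1000)
      if min(rc[1])>25 and max(rc[1])<110: print(n,C,z,np.round(rc[0],1),np.round(rc[1],1),round(rc[2],1))
E
```

```text
time_s: 13.93
tcp_pos: [0.473, 0.1494, 0.2138]
eef_rot: [-180.0, 0.1, -125.3]
contact_force: [1.4, 0.9, -0.6]
gripper_width: 0.0868
gripper_force: 0.0
time_s: 14.52
tcp_pos: [0.4157, 0.3015, 0.2134]
eef_rot: [-179.9, 0.1, -84.3]
contact_force: [0.9, 0.7, -0.5]
gripper_width: 0.0701
gripper_force: 0.0
14.52 tcp [0.4157 0.3015 0.2134] rot [-1.799e+02  1.000e-01 -8.430e+01] F [ 0.9  0.7 -0.5] w 0.0701 gf 0.0 q [ 58.   6. -21.   0. -64. -52.]
wrist [ 9.1 85.3] 0.028 [777.1 229.8] [56.6 30.7] 78.7
wrist [ 9.1 85.3] 0.051 [753.5 229.9] [52.8 28.6] 78.7
wrist [ 27.8 170.8] 0.028 [773.6 329.7] [46.4 65.2] 4.6
wrist [ 27.8 170.8] 0.051 [750.2 323.1] [43.3 60.9] 4.6
wrist [336.1 222.3] 0.028 [394.2 359.4] [39.6 68.8] 5.5
wrist [336.1 222.3] 0.051 [396.1 350.8] [36.9 64.2] 5.5
top [481.9 171.8] 0.028 [ 577.8 -368.5] [62.3 44.6] 3.9
top [481.9 171.8] 0.051 [ 575.6 -359.7] [61.1 43.7] 3.9
top [368.2 185. ] 0.028 [551.2 -53.2] [59.4 39.7] 89.0
top [368.2 185. ] 0.051 [549.4 -50.8] [58.2 38.9] 89.0
top [488.1 236. ] 0.028 [ 417.6 -375.1] [77.7 89.3] 1.8
top [488.1 236. ] 0.051 [ 418.6 -366.1] [76.1 87.5] 1.8
top [629.3 363.8] 0.028 [  45.1 -763.1] [78.  27.3] 57.0
top [629.3 363.8] 0.051 [  53.7 -746.3] [76.4 26.8] 57.0
scene [330.4 126.2] 0.028 [396.5 356. ] [47.  82.5] 5.2
scene [330.4 126.2] 0.051 [408.1 335.7] [45.9 80.5] 5.2
scene [419.2 194.6] 0.028 [752.1 259.8] [51.5 55.3] 23.1
scene [419.2 194.6] 0.051 [755.1 241.9] [50.3 54. ] 23.1
scene [299.9 238.3] 0.028 [541.6 -41.7] [42.1 62.8] 0.1
scene [299.9 238.3] 0.051 [549.7 -52.3] [41.1 61.3] 0.1
```

View pics/w4.png

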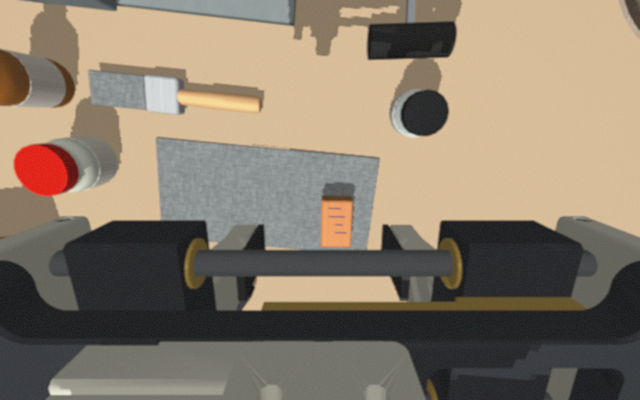

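```bash
python3 -m creep '[[70,-0.4,0.8,0,0,0,0],[70,-0.46,0.8,0,0,0,0],[70,0,0.78,0,0,0,0],[70,0,0,-1,0,0,0],[70,0,0,-1,0,0,0],[70,0,0,-1,0,0,0],[70,0,0,-1,0,0,0],[70,0,0,-1,0,0,0]]' 30
python3 -m creep '[[70,0,0,-1,0,0,0],[70,0,0,-1,0,0,0],[70,0,0,-0.8,0,0,0],[70,0,0,-0.3,0,0,0],[70,0,0,0,0,0,0],[30,0,0,0,0,0,0],[30,0,0,0,0,0,0],[30,0,0,0,0,0,0]]'
python3 -m creep '[[30,0,0,0,0,0,0],[30,0,0,0,0,0,0],[30,0,0,0,0,0,0]]' 30
```

```text
time_s: 15.33
tcp_pos: [0.3956, 0.3568, 0.0872]
eef_rot: [-180.0, 0.0, -85.0]
contact_force: [0.4, 0.0, 0.0]
gripper_width: 0.0699
gripper_force: 0.0
time_s: 16.0
tcp_pos: [0.3957, 0.3585, 0.0118]
eef_rot: [-179.9, 0.1, -84.9]
contact_force: [-0.7, -0.7, -0.5]
gripper_width: 0.0557
gripper_force: 0.0
time_s: 16.25
tcp_pos: [0.3951, 0.358, 0.0111]
eef_rot: [-180.0, 0.1, -84.9]
contact_force: [-2.5, -0.5, 4.4]
gripper_width: 0.0401
gripper_force: 30.0
```

```bash
python3 -m creep '[[30,0,0,0.5,0,0,0],[30,0,0,1,0,0,0],[30,0,0,1,0,0,0],[30,0,0,1,0,0,0],[30,0,0,1,0,0,0],[30,0,0,0.5,0,0,0],[30,0.51,-1,0,0,0,-2.6],[30,0.51,-1,0,0,0,-2.6]]'
python3 -m creep '[[30,0.51,-1,0,0,0,0],[30,0.51,-1,0,0,0,0],[30,0.51,-1,0,0,0,0],[30,0.51,-1,0,0,0,0],[30,0.51,-1,0,0,0,0],[30,0.51,-1,0,0,0,0],[30,0.51,-1,0,0,0,0],[30,0.51,-1,0,0,0,0]]'
python3 -m creep '[[30,0.51,-1,0,0,0,0],[30,0.51,-1,0,0,0,0],[30,0,0,0,0,0,0],[30,0,0,0,0,0,0]]'
```

```text
time_s: 16.92
tcp_pos: [0.4207, 0.3084, 0.1365]
eef_rot: [-179.9, 0.1, -90.0]
contact_force: [-0.1, 0.4, -1.8]
gripper_width: 0.0397
gripper_force: 30.0
time_s: 17.58
tcp_pos: [0.5227, 0.1064, 0.1353]
eef_rot: [180.0, 0.0, -90.1]
contact_force: [0.6, 0.3, -2.1]
gripper_width: 0.0396
gripper_force: 30.0
time_s: 17.92
tcp_pos: [0.548, 0.0563, 0.1349]
eef_rot: [180.0, -0.0, -90.2]
contact_force: [-0.3, 0.5, -1.5]
gripper_width: 0.0397
gripper_force: 30.0
```

```bash
python3 -m creep '[[30,0,0,-1,0,0,0],[30,0,0,-1,0,0,0],[30,0,0,-1,0,0,0],[30,0,0,-0.6,0,0,0],[30,0,0,-0.36,0,0,0],[30,0,0,0,0,0,0],[30,0,0,-0.04,0,0,0],[30,0,0,0,0,0,0]]'
python3 -m creep '[[46,0,0,0,0,0,0],[48,0,0,0,0,0,0],[48,0,0,0,0,0,0],[48,0,0,0.5,0,0,0],[48,0,0,1,0,0,0],[48,0,0,1,0,0,0],[48,-1,-0.6,1,0,0,0],[48,-1,-0.6,1,0,0,0]]'
python3 -m creep '[[38,-1,-0.6,0,0,0,0],[34,-0.9,-0.6,0,0,0,0],[34,0,0,0,0,0,0]]'
python3 - <<'E'
from h import *
st(); w=capture("wrist"); s=capture("scene"); t=capture("top")
cv2.imwrite("pics/s5.png",np.hstack([s["frame"][100:400,130:450,::-1],w["frame"][0:300,80:480,::-1]]))
for c,n in((w,"wrist"),(t,"top"),(s,"scene")):
  for C,S,p in comps(c,amin=60): print(n,C,S[:4],plane(c,C,.054).round(4))
E
```

```text
time_s: 18.58
tcp_pos: [0.5484, 0.0582, 0.036]
eef_rot: [-179.9, 0.0, -90.0]
contact_force: [0.6, 0.3, -2.0]
gripper_width: 0.0396
gripper_force: 30.0
time_s: 19.25
tcp_pos: [0.4981, 0.0277, 0.1488]
eef_rot: [-180.0, -0.0, -90.0]
contact_force: [-1.0, 0.2, 0.8]
gripper_width: 0.048
gripper_force: 0.0
time_s: 19.5
tcp_pos: [0.4465, -0.0043, 0.1485]
eef_rot: [-180.0, 0.1, -90.2]
contact_force: [-0.9, -0.2, -1.2]
gripper_width: 0.0356
gripper_force: 0.0
19.5 tcp [ 0.4465 -0.0043  0.1485] rot [-1.80e+02  1.00e-01 -9.02e+01] F [-0.9 -0.2 -1.2] w 0.0356 gf 0.0 q [ 25.   3. -33.  -0. -54. -25.]
wrist [170.2  10.1] [159, 0, 26, 22] [[ 0.567  -0.1563]]
wrist [207.3 143.9] [181, 111, 52, 67] [[ 0.5495 -0.0526]]
wrist [316.5 196.9] [309, 171, 16, 53] [[ 0.4538 -0.0037]]
wrist [411.9 199.6] [402, 179, 21, 41] [[ 0.3652 -0.0008]]
top [144.6  78.3] [92, 38, 99, 76] [[0.8596 0.5707]]
top [261.6 114. ] [257, 105, 12, 15] [[0.7526 0.2432]]
top [474.3 217.1] [449, 157, 53, 90] [[ 0.4559 -0.3393]]
top [272.8 189.5] [269, 172, 6, 33] [[0.5412 0.2144]]
top [413.7 178. ] [405, 176, 19, 5] [[ 0.5665 -0.175
[... 506 characters left out ...]
416 ]]
scene [485.3 156.1] [453, 95, 72, 87] [[0.8667 0.4737]]
scene [426.7 109.2] [401, 96, 58, 22] [[0.6365 0.5715]]
scene [ 35.9 156.9] [0, 111, 84, 93] [[-0.2783 -0.2373]]
scene [348.9 176.8] [337, 169, 27, 16] [[0.5588 0.1904]]
scene [257.4 192.4] [249, 182, 18, 21] [[0.3679 0.0066]]
scene [418.6 195.2] [409, 186, 20, 19] [[0.7563 0.2354]]
scene [322.5 207.9] [311, 196, 24, 27] [[0.5509 0.0579]]
scene [280.3 208.5] [274, 201, 14, 17] [[ 0.454  -0.0044]]
scene [300.1 238.9] [288, 227, 25, 27] [[ 0.5524 -0.0555]]
scene [150.7 272.6] [126, 254, 51, 38] [[ 0.2919 -0.329 ]]
scene [277.2 277.8] [270, 269, 16, 20] [[ 0.5649 -0.176 ]]
scene [203.8 328.1] [153, 286, 118, 102] [[ 0.4946 -0.3646]]
```

View pics/s5.png

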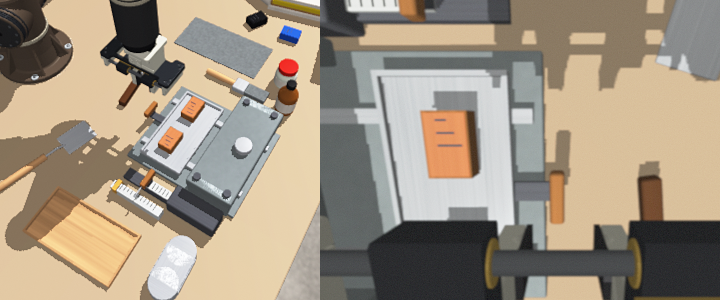

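```bash
python3 -m creep '[[34,0.2,0,-1,0,0,0],[34,0,0,-1,0,0,0],[34,0,0,-1,0,0,0],[34,0,0,-1,0,0,0],[34,0,0,-0.3,0,0,0],[34,0,0,0,0,0,0],[4,0,0,0,0,0,0],[4,0,0,0,0,0,0]]' 40
python3 -m creep '[[4,0,0,0,0,0,0],[4,0,0,0,0,0,0],[4,0.2,0,0,0,0,0],[4,0.3,0,0,0,0,0],[4,0.3,0,0,0,0,0],[4,0.3,0,0,0,0,0],[4,0.3,0,0,0,0,0],[4,0.3,0,0,0,0,0]]'
python3 -m creep '[[4,0.3,0,0,0,0,0],[4,0.3,0,0,0,0,0],[4,0.3,0,0,0,0,0],[4,0.3,0,0,0,0,0],[4,0.3,0,0,0,0,0],[4,0.3,0,0,0,0,0],[4,0.3,0,0,0,0,0],[4,0.3,0,0,0,0,0]]'
```

```text
time_s: 20.32
tcp_pos: [0.4567, -0.0018, 0.0414]
eef_rot: [-179.9, 0.0, -90.0]
contact_force: [0.3, -0.0, 0.2]
gripper_width: 0.0256
gripper_force: 0.0
time_s: 20.98
tcp_pos: [0.4993, -0.0023, 0.0413]
eef_rot: [-179.9, 0.0, -90.0]
contact_force: [-2.7, 0.0, 7.3]
gripper_width: 0.0137
gripper_force: 40.0
time_s: 21.65
tcp_pos: [0.5592, -0.0024, 0.0413]
eef_rot: [-179.9, 0.0, -90.0]
contact_force: [-3.2, 0.0, 7.5]
gripper_width: 0.0136
gripper_force: 40.0
```

```bash
python3 -m creep '[[4,0.3,0,0,0,0,0],[4,0.3,0,0,0,0,0],[4,0.3,0,0,0,0,0],[4,0.16,0,0,0,0,0],[4,0.06,0,0,0,0,0],[4,0.06,0,0,0,0,0],[4,0.06,0,0,0,0,0],[4,0,0,0,0,0,0]]'
python3 -m creep '[[4,0.08,0,0,0,0,0],[4,0.08,0,0,0,0,0],[4,0,0,0,0,0,0]]'
python3 -m creep '[[4,0.08,0,0,0,0,0],[4,0.08,0,0,0,0,0],[4,0,0,0,0,0,0]]'
```

```text
time_s: 22.32
tcp_pos: [0.5902, -0.0025, 0.0413]
eef_rot: [-179.9, -0.0, -90.1]
contact_force: [-2.3, 0.1, 5.7]
gripper_width: 0.0137
gripper_force: 40.0
time_s: 22.57
tcp_pos: [0.5902, -0.0026, 0.0412]
eef_rot: [179.7, -0.0, -90.1]
contact_force: [-16.6, 5.4, 19.6]
gripper_width: 0.0136
gripper_force: 40.0
time_s: 22.82
tcp_pos: [0.5903, -0.0027, 0.0411]
eef_rot: [179.3, -0.1, -90.1]
contact_force: [-29.4, 10.2, 31.7]
gripper_width: 0.0135
gripper_force: 40.1
```

```bash
python3 -m creep '[[4,-0.27,0,0,0,0,0],[30,0,0,0,0,0,0],[34,0,0,0,0,0,0],[34,0,0,0,0,0,0],[34,0,0,0.8,0,0,0],[34,0,0,1,0,0,0],[34,0,0,1,0,0,0],[34,0,0,1,0,0,0]]'
python3 -m creep '[[34,-0.14,-1,0,0,0,0],[34,-0.14,-1,0,0,0,0],[34,-0.14,-1,0,0,0,0],[34,-0.14,-1,0,0,0,0],[34,-0.14,-1,0,0,0,0],[34,-0.14,-1,0,0,0,0],[34,-0.14,-0.94,0,0,0,0],[34,0,0,0,0,0,0]]'
python3 - <<'E'
from h import *
st(); w=capture("wrist"); cv2.imwrite("pics/w6.png",w["frame"][:,:,::-1])
for C,S,p in comps(w,lo=(4,110,60),hi=(30,255,255),amin=60): print(C,S,plane(w,C,.036).round(4),plane(w,C,.06).round(4))
t=capture("top");s=capture("scene")
for c,n in((t,"top"),(s,"scene")):
  o=search_frame(c,"bed_handle")[:1]; print(n,o)
  for C,S,p in comps(c,lo=(4,110,60),hi=(30,255,255),amin=20,box=(390,140,450,220) if n=="top" else (225,250,310,310)): print(n,C,S,plane(c,C,.036).round(4),plane(c,C,.055).round(4))
E
```

```text
time_s: 23.48
tcp_pos: [0.5909, -0.0025, 0.1361]
eef_rot: [180.0, -0.0, -90.1]
contact_force: [1.5, 0.2, 0.5]
gripper_width: 0.0338
gripper_force: 0.0
time_s: 24.15
tcp_pos: [0.5656, -0.1792, 0.135]
eef_rot: [180.0, -0.0, -90.2]
contact_force: [0.2, 0.5, 0.2]
gripper_width: 0.0339
gripper_force: 0.0
24.15 tcp [ 0.5656 -0.1792  0.135 ] rot [180.   -0.  -90.2] F [0.2 0.5 0.2] w 0.0339 gf 0.0 q [  1.  17. -17.   0. -56.  -2.]
[386.4  32.6] [255, 0, 289, 75, 16991] [[ 0.5146 -0.3161]] [[ 0.5194 -0.31  ]]
[625.2  83.3] [605, 41, 35, 73, 699] [[ 0.3098 -0.2765]] [[ 0.3337 -0.2741]]
[388.8 145.6] [380, 129, 18, 35, 458] [[ 0.5075 -0.2251]] [[ 0.513  -0.2274]]
[322.9 202.9] [315, 175, 16, 56, 826] [[ 0.5669 -0.1715]] [[ 0.5669 -0.1789]]
[253.4 263.8] [248, 238, 14, 51, 414] [[ 0.6373 -0.1076]] [[ 0.6307 -0.1209]]
[392.1 263.8] [385, 238, 13, 51, 404] [[ 0.4974 -0.107 ]] [[ 0.5039 -0.1204]]
[371.4 304.7] [192, 297, 325, 14, 3226] [[ 0.5163 -0.0592]] [[ 0.521 -0.077]]
[501.8 378.6] [490, 368, 23, 22, 461] [[0.3631 0.0396]] [[0.3821 0.0126]]
top []
scene [{'bbox': [270.1, 276.2, 301.4, 297.1], 'conf': 0.7}]
scene [276.6 279.4] [270, 272, 16, 17, 122] [[ 0.5601 -0.1744]] [[ 0.5664 -0.1805]]
scene [246.4 285.3] [242, 279, 12, 15, 71] [[ 0.5059 -0.2264]] [[ 0.5134 -0.2315]]
```

View pics/w6.png

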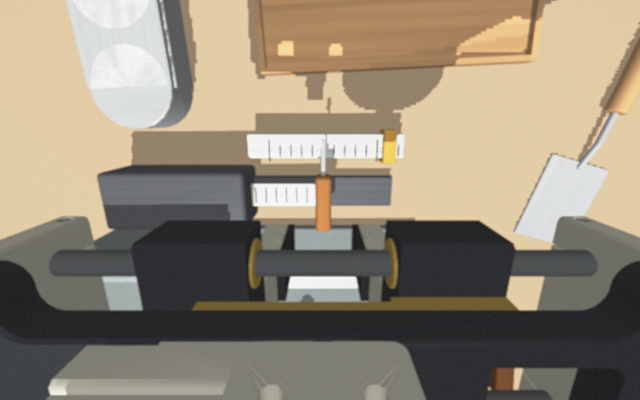

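```bash
python3 -m creep '[[34,0,0,-1,0,0,0],[34,0,0,-1,0,0,0],[34,0,0,-1,0,0,0],[34,0,0,-0.52,0,0,0],[34,0,0,0,0,0,0],[4,0,0,0,0,0,0],[4,0,0,0,0,0,0],[4,0,0,0,0,0,0]]' 40
python3 -m creep '[[4,0,0,0,0,0,0],[4,0,0,0,0,0,0]]' 40
```

```text
time_s: 25.07
tcp_pos: [0.567, -0.1756, 0.0488]
eef_rot: [-179.9, -0.0, -90.0]
contact_force: [0.1, 0.0, -0.3]
gripper_width: 0.0194
gripper_force: 0.0
time_s: 25.23
tcp_pos: [0.5657, -0.1757, 0.0485]
eef_rot: [-180.0, 0.0, -90.1]
contact_force: [-3.3, 2.0, 6.1]
gripper_width: 0.0137
gripper_force: 40.0
```

Bar centre about 0.5655; pull to about 0.506.

```bash
python3 -m creep '[[4,-0.3,0,0,0,0,0],[4,-0.3,0,0,0,0,0],[4,-0.3,0,0,0,0,0],[4,-0.3,0,0,0,0,0],[4,-0.3,0,0,0,0,0],[4,-0.3,0,0,0,0,0],[4,-0.3,0,0,0,0,0],[4,-0.26,0,0,0,0,0]]'
python3 -m creep '[[4,0,0,0,0,0,0],[4,0,0,0,0,0,0],[4,0,0,0,0,0,0]]'
python3 - <<'E'
from h import *
st(); s=capture("scene"); w=capture("wrist")
cv2.imwrite("pics/g7.png",np.hstack([cv2.resize(s["frame"][260:310,220:300,::-1],None,fx=5,fy=5,interpolation=cv2.INTER_CUBIC),cv2.resize(w["frame"][60:260,240:460,::-1],(275,250))]))
for C,S,p in comps(w,lo=(4,110,60),hi=(30,255,255),amin=60): print(C,S,plane(w,C,.036).round(4),plane(w,C,.06).round(4))
E
```

```text
time_s: 25.9
tcp_pos: [0.5101, -0.1755, 0.0486]
eef_rot: [-179.6, 0.0, -90.0]
contact_force: [9.9, 1.1, -6.2]
gripper_width: 0.0134
gripper_force: 40.0
time_s: 26.15
tcp_pos: [0.5098, -0.1756, 0.0486]
eef_rot: [-179.6, 0.0, -90.0]
contact_force: [6.4, 1.2, -2.8]
gripper_width: 0.0133
gripper_force: 40.0
26.15 tcp [ 0.5098 -0.1756  0.0486] rot [-179.6    0.   -90. ] F [ 6.4  1.2 -2.8] w 0.0133 gf 40.0 q [  2.  18. -29.   0. -42.  -2.]
[346.8  19.3] [140, 0, 414, 50, 12649] [[ 0.4983 -0.2968]] [[ 0.4999 -0.2898]]
[332.1 151.7] [321, 129, 21, 51, 761] [[ 0.5056 -0.2265]] [[ 0.5062 -0.2293]]
[323.1 224.4] [310, 196, 26, 55, 1227] [[ 0.5111 -0.1799]] [[ 0.5109 -0.1893]]
[287.8 263.7] [285, 238, 8, 51, 278] [[ 0.5348 -0.1517]] [[ 0.5313 -0.1651]]
[357.7 263.8] [353, 238, 9, 51, 271] [[ 0.4879 -0.1518]] [[ 0.491  -0.1651]]
[322.6 278.6] [312, 276, 22, 7, 128] [[ 0.5115 -0.1405]] [[ 0.5112 -0.1555]]
[333.5 304.7] [154, 297, 324, 14, 3230] [[ 0.5039 -0.1199]] [[ 0.5047 -0.1378]]
[495.2 385.7] [484, 383, 23, 6, 117] [[ 0.38   -0.0487]] [[ 0.3982 -0.0765]]
```

View pics/g7.png

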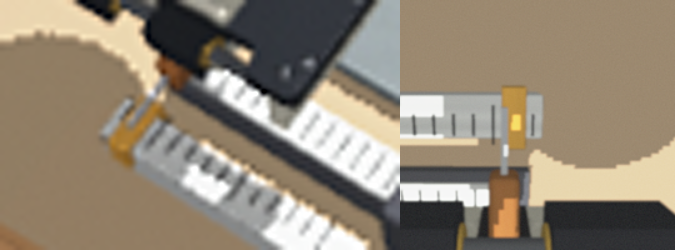

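```bash
python3 -m creep '[[4,-0.1,0,0,0,0,0],[4,-0.1,0,0,0,0,0],[4,0,0,0,0,0,0],[4,0,0,0,0,0,0]]'
python3 - <<'E'
from h import *
st(); w=capture("wrist"); s=capture("scene")
cv2.imwrite("pics/g8.png",np.hstack([cv2.resize(s["frame"][260:310,220:300,::-1],None,fx=5,fy=5,interpolation=cv2.INTER_CUBIC),cv2.resize(w["frame"][60:260,240:460,::-1],(275,250))]))
for C,S,p in comps(w,lo=(4,110,60),hi=(30,255,255),amin=300)[1:3]: print(C,S,plane(w,C,.036).round(4),plane(w,C,.06).round(4))
E
python3 -m creep '[[4,0,0,0,0,0,0],[4,0,0,0,0,0,0],[4,0,0,0,0,0,0],[4,0,0,0,0,0,0],[4,0,0,0,0,0,0],[4,0,0,0,0,0,0],[4,0,0,0,0,0,0],[4,0,0,0,0,0,0]]'
python3 -m creep '[[4,0,0,0,0,0,0],[4,0,0,0,0,0,0],[4,0,0,0,0,0,0],[4,0,0,0,0,0,0],[4,0,0,0,0,0,0],[4,0,0,0,0,0,0],[4,0,0,0,0,0,0],[4,0,0,0,0,0,0]]'
```

```text
time_s: 26.58
tcp_pos: [0.505, -0.1755, 0.0486]
eef_rot: [-179.6, 0.0, -90.0]
contact_force: [6.7, 1.0, -2.4]
gripper_width: 0.014
gripper_force: 40.0
26.58 tcp [ 0.505  -0.1755  0.0486] rot [-179.6    0.   -90. ] F [ 6.7  1.  -2.4] w 0.014 gf 40.0 q [  2.  18. -30.   0. -42.  -2.]
[322.5 151. ] [313, 129, 20, 51, 706] [[ 0.5065 -0.2269]] [[ 0.5063 -0.2297]]
[323.  224.4] [310, 196, 26, 55, 1226] [[ 0.5063 -0.1799]] [[ 0.5061 -0.1893]]
time_s: 27.35
tcp_pos: [0.5051, -0.1755, 0.0486]
eef_rot: [-179.6, 0.0, -90.0]
contact_force: [6.9, 2.9, -3.4]
gripper_width: 0.0134
gripper_force: 40.0
time_s: 28.02
tcp_pos: [0.5052, -0.1755, 0.0486]
eef_rot: [-179.6, 0.0, -90.0]
contact_force: [7.8, 1.7, -3.2]
gripper_width: 0.0132
gripper_force: 40.0
```

View pics/g8.png

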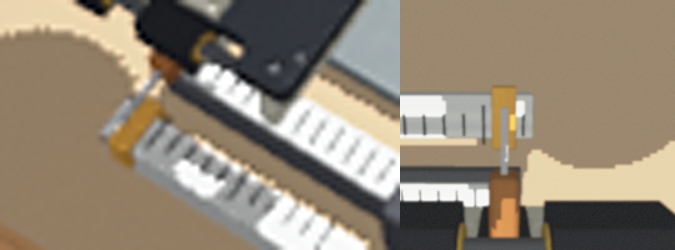

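```bash
python3 -m creep '[[4,0.3,0,0,0,0,0],[4,0.3,0,0,0,0,0],[4,0.3,0,0,0,0,0],[4,0.3,0,0,0,0,0],[4,0.3,0,0,0,0,0],[4,0.3,0,0,0,0,0],[4,0.3,0,0,0,0,0],[4,0.22,0,0,0,0,0]]'
python3 -m creep '[[30,0.14,0,0,0,0,0],[34,0,0,0,0,0,0],[34,0,0,0,0,0,0],[34,0,0,0,0,0,0],[34,0,0,1,0,0,0],[34,0,0,1,0,0,0],[34,0,0,1,0,0,0],[34,0,0,0.4,0,0,0]]'
python3 -m creep '[[34,0.13,0.98,0,0,0,0],[34,0.13,0.98,0,0,0,0],[34,0.13,0.98,0,0,0,0],[34,0.13,0.98,0,0,0,0],[34,0.13,0.98,0,0,0,0],[34,0.13,0.98,0,0,0,0],[34,0.13,0.98,0,0,0,0],[34,0,0,0,0,0,0]]'
python3 - <<'E'
from h import *
st(); s=capture("scene");w=capture("wrist")
for C,S,p in comps(s,lo=(4,110,60),hi=(30,255,255),amin=20,box=(225,190,330,310)): print("scene",C,S,plane(s,C,.055).round(4))
for C,S,p in comps(w,lo=(4,110,60),hi=(30,255,255),amin=100): print("w",C,S,plane(w,C,.055).round(4))
E
```

```text
time_s: 28.68
tcp_pos: [0.5617, -0.1757, 0.0485]
eef_rot: [-179.9, -0.0, -90.0]
contact_force: [0.8, 4.0, 8.5]
gripper_width: 0.0136
gripper_force: 40.0
time_s: 29.35
tcp_pos: [0.5641, -0.1763, 0.1355]
eef_rot: [-179.8, -0.0, -90.0]
contact_force: [0.3, -0.0, 1.0]
gripper_width: 0.0339
gripper_force: 0.0
time_s: 30.02
tcp_pos: [0.5861, -0.0014, 0.1318]
eef_rot: [180.0, 0.0, -89.9]
contact_force: [0.7, -0.2, -0.0]
gripper_width: 0.034
gripper_force: 0.0
30.02 tcp [ 0.5861 -0.0014  0.1318] rot [180.    0.  -89.9] F [ 0.7 -0.2 -0. ] w 0.034 gf 0.0 q [ 19.  17. -18.  -0. -55. -19.]
scene [255.8 196. ] [249, 190, 16, 14, 115] [[ 0.3722 -0.0063]]
scene [322.8 231.7] [317, 223, 13, 18, 109] [[ 0.5914 -0.0065]]
scene [277.3 278.2] [270, 269, 15, 20, 141] [[ 0.5661 -0.1771]]
scene [246.4 285.2] [242, 279, 12, 15, 72] [[ 0.5132 -0.2313]]
w [349.5   4.8] [341, 0, 19, 12, 183] [[ 0.5676 -0.1522]]
w [318.7 199.2] [311, 172, 16, 56, 797] [[ 0.5904 -0.0052]]
w [548.5 209.8] [532, 178, 38, 72, 1886] [[0.3899 0.0044]]
w [253.4 263.9] [248, 238, 14, 51, 410] [[0.6508 0.0569]]
w [392.1 263.9] [385, 238, 13, 51, 395] [[0.523  0.0569]]
w [372.4 304.7] [192, 297, 327, 14, 3245] [[0.5391 0.1006]]
```

```bash
python3 -m creep '[[34,0.12,-0.06,-1,0,0,0],[34,0,0,-1,0,0,0],[34,0,0,-1,0,0,0],[34,0,0,-0.6,0,0,0],[34,0,0,0,0,0,0],[4,0,0,0,0,0,0],[4,0,0,0,0,0,0],[4,0,0,0,0,0,0]]' 40
python3 -m creep '[[4,0,0,0,0,0,0],[4,0,0,0,0,0,0],[4,-0.2,0,0,0,0,0],[4,-0.3,0,0,0,0,0],[4,-0.3,0,0,0,0,0],[4,-0.3,0,0,0,0,0],[4,-0.3,0,0,0,0,0],[4,-0.3,0,0,0,0,0]]'
python3 -m creep '[[4,-0.3,0,0,0,0,0],[4,-0.3,0,0,0,0,0],[4,-0.3,0,0,0,0,0],[4,-0.3,0,0,0,0,0],[4,-0.3,0,0,0,0,0],[4,-0.3,0,0,0,0,0],[4,-0.3,0,0,0,0,0],[4,-0.3,0,0,0,0,0]]'
python3 -m creep '[[4,-0.3,0,0,0,0,0],[4,-0.3,0,0,0,0,0],[4,-0.3,0,0,0,0,0],[4,-0.3,0,0,0,0,0],[4,-0.15,0,0,0,0,0],[4,-0.05,0,0,0,0,0],[4,0,0,0,0,0,0]]'
```

```text
time_s: 30.78
tcp_pos: [0.5899, -0.006, 0.0438]
eef_rot: [-179.9, 0.0, -90.1]
contact_force: [-0.1, 0.6, 0.7]
gripper_width: 0.0193
gripper_force: 0.0
time_s: 31.45
tcp_pos: [0.5475, -0.0057, 0.0436]
eef_rot: [-179.8, 0.0, -90.0]
contact_force: [3.6, -2.2, 6.2]
gripper_width: 0.0135
gripper_force: 40.0
time_s: 32.12
tcp_pos: [0.4876, -0.0055, 0.0436]
eef_rot: [-179.8, 0.0, -90.0]
contact_force: [4.4, -2.2, 5.7]
gripper_width: 0.0133
gripper_force: 40.0
time_s: 32.7
tcp_pos: [0.4521, -0.0054, 0.0436]
eef_rot: [-179.8, 0.1, -90.0]
contact_force: [-1.3, -0.7, 11.1]
gripper_width: 0.0132
gripper_force: 40.0
```

```bash
python3 -m creep '[[4,-0.08,0,0,0,0,0],[4,-0.08,0,0,0,0,0],[4,-0.08,0,0,0,0,0],[4,0,0,0,0,0,0]]'
python3 -m creep '[[4,-0.1,0,0,0,0,0],[4,-0.1,0,0,0,0,0],[4,0,0,0,0,0,0]]'
```

```text
time_s: 33.03
tcp_pos: [0.4501, -0.0052, 0.0436]
eef_rot: [-179.5, 0.1, -89.9]
contact_force: [19.2, -11.6, -9.6]
gripper_width: 0.0134
gripper_force: 40.0
time_s: 33.28
tcp_pos: [0.45, -0.0048, 0.0439]
eef_rot: [-179.0, 0.1, -89.9]
contact_force: [42.3, -24.8, -36.1]
gripper_width: 0.0134
gripper_force: 39.9
```

```bash
python3 -m creep '[[4,0.1,0,0,0,0,0],[4,0.1,0,0,0,0,0],[4,0.03,0,0,0,0,0],[4,0,0,0,0,0,0]]'
python3 -m creep '[[24,0,0,0,0,0,0],[28,0,0,0,0,0,0],[28,0,0,0,0,0,0],[28,0,0,1,0,0,0],[28,0,0,1,0,0,0],[40,0,0,1,0,0,0],[60,0,0,1,0,0,0],[60,0,0,0,0,0,0]]'
python3 - <<'E'
from h import *
st(); w=capture("wrist"); s=capture("scene"); t=capture("top")
cv2.imwrite("pics/s9.png",np.hstack([s["frame"][100:400,130:450,::-1],w["frame"][0:300,80:480,::-1]]))
for c,n in((w,"wrist"),(t,"top"),(s,"scene")):
  for C,S,p in comps(c,amin=60): 
    P=plane(c,C,.053)[0]
    if .4<P[0]<.62 and abs(P[1])<.2: 
      rc=cv2.minAreaRect(plane(c,p,.051).astype(np.float32)*1000); print(n,C,S[:4],P.round(4),np.round(rc[0]),np.round(rc[1]),round(rc[2],1))
E
```

```text
time_s: 33.62
tcp_pos: [0.4501, -0.0051, 0.0437]
eef_rot: [-179.6, 0.1, -90.0]
contact_force: [13.2, -7.4, -1.3]
gripper_width: 0.0132
gripper_force: 40.0
time_s: 34.28
tcp_pos: [0.4479, -0.0052, 0.1465]
eef_rot: [-179.7, 0.1, -90.0]
contact_force: [1.2, 0.5, -0.0]
gripper_width: 0.0429
gripper_force: 0.0
34.28 tcp [ 0.4479 -0.0052  0.1465] rot [-1.797e+02  1.000e-01 -9.000e+01] F [ 1.2  0.5 -0. ] w 0.0429 gf 0.0 q [ 25.   3. -34.   0. -53. -25.]
wrist [173.   10.1] [162, 0, 26, 22] [ 0.5669 -0.1567] [ 567. -157.] [15. 19.] 89.8
wrist [211.8 144.2] [186, 111, 52, 68] [ 0.5475 -0.0529] [548. -52.] [59. 40.] 90.0
wrist [321.2 197.6] [314, 172, 15, 53] [ 0.4514 -0.0041] [451.  -3.] [13. 50.] 0.2
top [413.7 178. ] [405, 176, 19, 5] [ 0.5666 -0.1759] [ 567. -177.] [50. 11.] 89.0
top [372.2 183.2] [358, 179, 22, 14] [ 0.5541 -0.061 ] [548. -51.] [58. 36.] 89.0
top [326.7 186.7] [316, 180, 23, 15] [0.5465 0.0651] [546.  64.] [61. 39.] 89.0
scene [349.1 176.9] [337, 169, 27, 16] [0.5592 0.1911] [559. 193.] [14. 87.] 88.4
scene [322.  207.4] [310, 196, 24, 26] [0.5485 0.0592] [549.  57.] [46. 75.] 1.0
scene [280.1 207.8] [273, 201, 14, 16] [ 0.4517 -0.0022] [452.  -3.] [19. 55.] 0.8
scene [299.4 238.7] [287, 226, 25, 28] [ 0.5502 -0.0555] [550. -56.] [68. 45.] 89.7
scene [277.2 277.8] [270, 269, 16, 20] [ 0.5646 -0.1757] [ 564. -176.] [52. 19.] 88.4
```

View pics/s9.png

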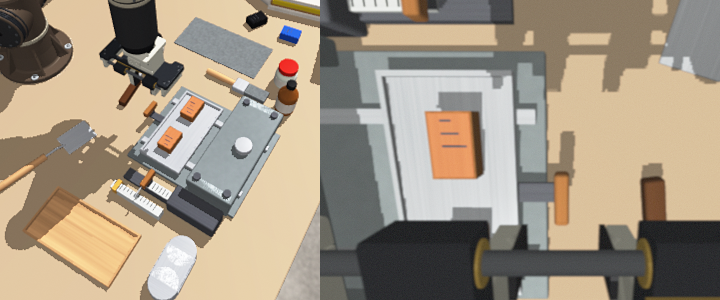

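```bash
python3 -m creep '[[56,1,-0.47,0,0,0,0],[56,1,-0.47,0,0,0,0],[56,1,-0.47,0,0,0,0],[56,1,-0.47,0,0,0,0],[56,0,0,0,0,0,0],[56,0,0,-1,0,0,0],[56,0,0,-1,0,0,0],[56,0,0,-1,0,0,0]]' 30
python3 -m creep '[[56,0,0,-0.9,0,0,0],[56,0,0,-0.48,0,0,0],[56,0,0,0,0,0,0],[30,0,0,0,0,0,0],[30,0,0,0,0,0,0],[30,0,0,0,0,0,0],[30,0,0,0,0,0,0],[30,0,0,0,0,0,0]]'
```

```text
time_s: 35.1
tcp_pos: [0.5449, -0.0531, 0.0651]
eef_rot: [179.9, -0.0, -90.1]
contact_force: [-0.2, 0.5, 0.4]
gripper_width: 0.0558
gripper_force: 0.0
time_s: 35.77
tcp_pos: [0.5465, -0.0527, 0.0336]
eef_rot: [-179.9, 0.0, -90.1]
contact_force: [0.1, 0.5, 2.4]
gripper_width: 0.0397
gripper_force: 30.0
```

```bash
python3 -m creep '[[30,0,0,0.5,0,0,0],[30,0,0,1,0,0,0],[30,0,0,1,0,0,0],[30,0,0,1,0,0,0],[30,0,0,1,0,0,0],[30,0.03,-1,0,0,0,0],[30,0.03,-1,0,0,0,0],[30,0.03,-1,0,0,0,0]]'
python3 -m creep '[[30,0.03,-1,0,0,0,2],[30,0.03,-1,0,0,0,0],[30,0.03,-1,0,0,0,0],[30,0.03,-1,0,0,0,0],[30,0.03,-1,0,0,0,0],[30,0.03,-1,0,0,0,0],[30,0.03,-1,0,0,0,0],[30,0.03,-1,0,0,0,0]]'
python3 -m creep '[[30,0,-1,0,0,0,0],[30,0,-0.2,0,0,0,0],[30,0,0,0,0,0,0]]'
python3 - <<'E'
from h import *
st(); t=capture("top"); s=capture("scene")
for c,n in((t,"top"),(s,"scene")):
  o=outline_of(c,"tray_floor")[0]; p=np.argwhere(o["region"])[:,::-1]; rc=cv2.minAreaRect(plane(c,p,.014).astype(np.float32)*1000); print(n,np.round(rc[0]),np.round(rc[1]),rc[2])
  for C,S,p in comps(c,amin=60):
    P=plane(c,C,.045)[0]
    if .4<P[0]<.65 and abs(P[1])<.4:  print(n,C,S,P.round(3))
E
```

```text
time_s: 36.43
tcp_pos: [0.5486, -0.1282, 0.1465]
eef_rot: [-179.9, 0.0, -90.0]
contact_force: [-0.5, 0.2, -0.7]
gripper_width: 0.0398
gripper_force: 30.0
time_s: 37.1
tcp_pos: [0.5542, -0.329, 0.1456]
eef_rot: [-180.0, 0.0, -88.1]
contact_force: [0.3, 0.3, -1.1]
gripper_width: 0.04
gripper_force: 30.0
time_s: 37.35
tcp_pos: [0.5539, -0.3593, 0.145]
eef_rot: [180.0, 0.0, -88.2]
contact_force: [0.5, 0.3, -1.0]
gripper_width: 0.0398
gripper_force: 30.0
37.35 tcp [ 0.5539 -0.3593  0.145 ] rot [180.    0.  -88.2] F [ 0.5  0.3 -1. ] w 0.0398 gf 30.0 q [-16.  23.  -7.  -0. -60.  18.]Traceback (most recent call last):
  File "<stdin>", line 4, in <module>
IndexError: list index out of range
```

```bash
python3 -m creep '[[30,0,0,-1,0,0,0],[30,0,0,-1,0,0,0],[30,0,0,-1,0,0,0],[30,0,0,-1,0,0,0],[30,0,0,-0.8,0,0,0],[30,0,0,-0.42,0,0,0],[30,0,0,0,0,0,0],[30,0,0,0,0,0,0]]'
python3 -m creep '[[46,0,0,0,0,0,0],[50,0,0,0,0,0,0],[50,0,0,0,0,0,0],[50,0,0,0.5,0,0,0],[50,0,0,1,0,0,0],[50,0,0,1,0,0,0],[50,0,0,1,0,0,0],[50,0,0,1,0,0,0]]'
python3 -m creep '[[50,0,0.9,0.6,0,0,-2],[50,0,1,0,0,0,0],[50,0,1,0,0,0,0],[50,0,1,0,0,0,0],[50,0,1,0,0,0,0],[50,0,1,0,0,0,0],[50,0,1,0,0,0,0],[50,0,1,0,0,0,0]]'
python3 -m creep '[[50,0,1,0,0,0,0],[50,0,1,0,0,0,0],[50,0,1,0,0,0,0],[50,0,1,0,0,0,0],[50,0,1,0,0,0,0],[50,0,0,0,0,0,0]]'
python3 - <<'E'
from h import *
st(); w=capture("wrist"); t=capture("top"); s=capture("scene")
for c,n in((w,"w"),(t,"top"),(s,"scene")):
  for C,S,p in comps(c,amin=60):
    for z in (.031,.051):
      P=plane(c,C,z)[0]
      rc=cv2.minAreaRect(plane(c,p,z).astype(np.float32)*1000)
      if .4<P[0]<.65 and -.42<P[1]<.12 and min(rc[1])>25 and max(rc[1])<100:  print(n,C,z,np.round(rc[0]),np.round(rc[1]),round(rc[2],1))
E
```

```text
time_s: 38.17
tcp_pos: [0.555, -0.3571, 0.0151]
eef_rot: [180.0, -0.0, -88.0]
contact_force: [-0.1, 0.7, -0.5]
gripper_width: 0.0397
gripper_force: 30.0
time_s: 38.83
tcp_pos: [0.5546, -0.358, 0.13]
eef_rot: [-179.9, -0.0, -88.1]
contact_force: [-0.2, -0.2, -0.2]
gripper_width: 0.0498
gripper_force: 0.0
time_s: 39.5
tcp_pos: [0.5546, -0.1593, 0.1439]
eef_rot: [-179.9, -0.0, -90.1]
contact_force: [0.5, 0.6, 1.7]
gripper_width: 0.0501
gripper_force: 0.0
time_s: 40.0
tcp_pos: [0.5551, -0.0322, 0.1439]
eef_rot: [-179.9, 0.0, -89.9]
contact_force: [-0.1, -0.1, 0.1]
gripper_width: 0.05
gripper_force: 0.0
40.0 tcp [ 0.5551 -0.0322  0.1439] rot [-179.9    0.   -89.9] F [-0.1 -0.1  0.1] w 0.05 gf 0.0 q [ 17.  13. -21.  -0. -55. -17.]
w [331.2 289.8] 0.031 [547.  81.] [45. 38.] 0.1
w [331.2 289.8] 0.051 [548.  67.] [42. 35.] 0.1
```

```bash
python3 -m creep '[[56,-0.28,0.9,0,0,0,0],[56,0,0.9,0,0,0,0],[56,0,0.9,0,0,0,0],[56,0,0.9,0,0,0,0],[56,0,0,-1,0,0,0],[56,0,0,-1,0,0,0],[56,0,0,-1,0,0,0],[56,0,0,-0.9,0,0,0]]' 30
python3 -m creep '[[56,0,0,-0.48,0,0,0],[56,0,0,0,0,0,0],[30,0,0,0,0,0,0],[30,0,0,0,0,0,0],[30,0,0,0,0,0,0],[30,0,0,0,0,0,0],[30,0,0,0,0,0,0]]'
python3 -m creep '[[30,0,0,0.5,0,0,0],[30,0,0,1,0,0,0],[30,0,0,1,0,0,0],[30,0,0,1,0,0,0],[30,0,0,1,0,0,0],[30,-0.24,-1,0,0,0,0],[30,-0.24,-1,0,0,0,0],[30,-0.24,-1,0,0,0,0]]'
```

```text
time_s: 40.82
tcp_pos: [0.5475, 0.0538, 0.0441]
eef_rot: [-180.0, 0.0, -90.1]
contact_force: [0.2, -0.9, -0.9]
gripper_width: 0.0561
gripper_force: 0.0
time_s: 41.4
tcp_pos: [0.5483, 0.0547, 0.0341]
eef_rot: [-179.9, 0.0, -90.1]
contact_force: [0.2, -1.6, 6.1]
gripper_width: 0.04
gripper_force: 30.0
time_s: 42.07
tcp_pos: [0.5293, -0.0206, 0.1461]
eef_rot: [-179.9, 0.1, -90.0]
contact_force: [0.0, -1.2, -1.6]
gripper_width: 0.0401
gripper_force: 30.0
```

```bash
python3 -m creep '[[30,-0.24,-1,0,0,0,2],[30,-0.24,-1,0,0,0,0],[30,-0.24,-1,0,0,0,0],[30,-0.24,-1,0,0,0,0],[30,-0.24,-1,0,0,0,0],[30,-0.24,-1,0,0,0,0],[30,-0.24,-1,0,0,0,0],[30,-0.24,-1,0,0,0,0]]'
python3 -m creep '[[30,-0.24,-1,0,0,0,0],[30,-0.24,-1,0,0,0,0],[30,-0.24,-1,0,0,0,0],[30,-0.24,-1,0,0,0,0],[30,-0.24,-1,0,0,0,0],[30,0,-0.55,0,0,0,0],[30,0,0,0,0,0,0],[30,0,0,0,0,0,0]]'
python3 - <<'E'
from h import *
st(); w=capture("wrist"); s=capture("scene")
cv2.imwrite("pics/s10.png",np.hstack([s["frame"][100:400,130:450,::-1],w["frame"][0:300,80:480,::-1]]))
E
```

```text
time_s: 42.73
tcp_pos: [0.481, -0.2213, 0.1456]
eef_rot: [-180.0, 0.0, -88.1]
contact_force: [0.1, 0.2, -1.4]
gripper_width: 0.0398
gripper_force: 30.0
time_s: 43.4
tcp_pos: [0.4513, -0.3594, 0.1451]
eef_rot: [180.0, 0.0, -88.2]
contact_force: [-0.0, 0.1, -1.8]
gripper_width: 0.0397
gripper_force: 30.0
43.4 tcp [ 0.4513 -0.3594  0.1451] rot [180.    0.  -88.2] F [-0.   0.1 -1.8] w 0.0397 gf 30.0 q [-19.  15. -18.  -0. -56.  21.]
```

View pics/s10.png

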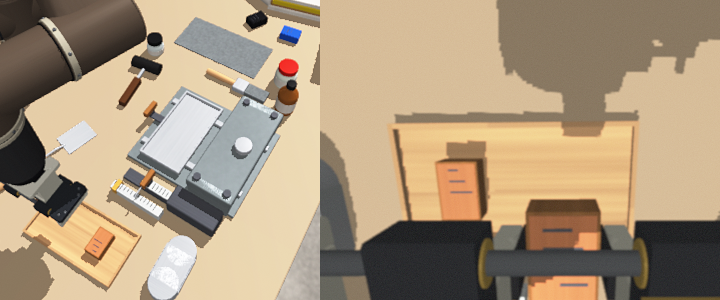

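```bash
python3 -m creep '[[30,-0.1,0,-1,0,0,0],[30,0,0,-1,0,0,0],[30,0,0,-1,0,0,0],[30,0,0,-1,0,0,0],[30,0,0,-0.8,0,0,0],[30,0,0,-0.4,0,0,0],[30,0,0,0,0,0,0],[30,0,0,0,0,0,0]]'
python3 -m creep '[[46,0,0,0,0,0,0],[50,0,0,0,0,0,0],[50,0,0,0,0,0,0],[50,0,0,0.5,0,0,0],[50,0,0,1,0,0,0],[50,0,0,1,0,0,0],[50,0,0,1,0,0,0],[50,0,0,1,0,0,0]]'
python3 -m creep '[[50,-0.4,-1,1,0,0,0],[50,-0.4,-1,1,0,0,0],[50,-0.4,-1,0,0,0,0],[50,-0.4,-1,0,0,0,0],[50,-0.4,-1,0,0,0,0],[50,-0.4,-1,0,0,0,0],[50,-0.4,-1,0,0,0,0],[50,0,0,0,0,0,0]]'
python3 - <<'E'
from h import *
st(); t=capture("top"); s=capture("scene")
cv2.imwrite("pics/s11.png",np.hstack([s["frame"][100:400,130:450,::-1],t["frame"][80:380,190:590,::-1]]))
for c,n in((t,"top"),(s,"scene")):
  for C,S,p in comps(c,amin=60):
    P=plane(c,C,.053)[0]
    if .4<P[0]<.65 and -.42<P[1]<.1:  print(n,C,S,P.round(4))
E
```

```text
time_s: 44.17
tcp_pos: [0.4496, -0.3585, 0.0154]
eef_rot: [180.0, -0.0, -88.0]
contact_force: [-0.8, -0.3, -1.7]
gripper_width: 0.0396
gripper_force: 30.0
time_s: 44.83
tcp_pos: [0.449, -0.3591, 0.1296]
eef_rot: [-180.0, -0.0, -88.1]
contact_force: [0.7, -0.5, 0.2]
gripper_width: 0.0499
gripper_force: 0.0
time_s: 45.5
tcp_pos: [0.3772, -0.5376, 0.178]
eef_rot: [180.0, -0.1, -88.2]
contact_force: [-0.5, -0.1, 0.1]
gripper_width: 0.0504
gripper_force: 0.0
45.5 tcp [ 0.3772 -0.5376  0.178 ] rot [ 1.80e+02 -1.00e-01 -8.82e+01] F [-0.5 -0.1  0.1] w 0.0504 gf 0.0 q [-38.  21.  -6.   0. -64.  40.]
top [474.6 201.6] [449, 157, 53, 90, 3412] [ 0.4985 -0.3418]
top [413.6 178. ] [404, 176, 19, 5, 89] [ 0.5666 -0.1756]
top [350.9 221. ] [342, 219, 18, 5, 86] [ 4.506e-01 -1.000e-04]
scene [279.9 207.6] [273, 201, 14, 16, 92] [ 0.4509 -0.002 ]
scene [277.1 277.4] [270, 269, 16, 18, 116] [ 0.5638 -0.1749]
scene [213.4 334.2] [153, 287, 118, 101, 5188] [ 0.5217 -0.3636]
```

View pics/s11.png

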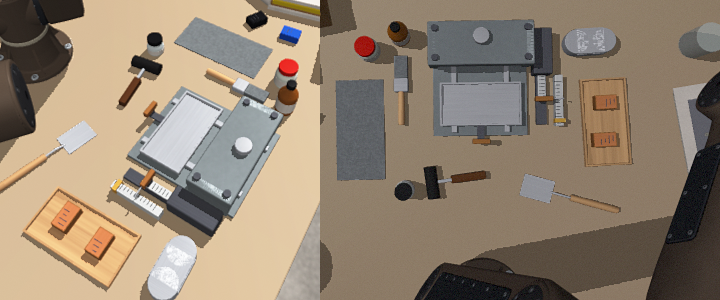

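Both blocks lie flat in the tray with the copper side up. The bed is out with its handle at x ≈ 0.450, the gauge is at rest, and everything else is where it was.

```bash
python3 -c "
from plant import close_job
print(close_job())"
```

```text
the job is handed in; nothing more can be done
None
```

The job is handed in: I ran both blocks on the mat through the press, held the gauge on the brass mark for about 1.4 s and let it go back to rest, then left the blocks copper side up in the tray with the bed fully out.

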